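# Unhook the vial basket into the warming pot

### The arm

A 7-joint arm with a two-finger parallel gripper is mounted at the origin on the work surface. World frame = base frame: x ahead of the robot, y to its left, z up, the work surface at z = 0. Lengths are in m, angles in rad, forces in N, time in s.
With the tool pointing down it reaches from about 0.425 to 0.925 m from the base axis. Payload 6.8 kg.
Tool frame: the origin (TCP) lies midway between the tips of the shut fingers; the grasp point (between the pads) lies 19 mm behind it (bot.pinch_z is the distance from the TCP to the grasp point, in m); x points along the fingers, y is the direction in which the jaws open and shut, and the axes are right-handed (so a half turn about x gives the same grasp; the last joint's range is limited). The gripper opens to 85 mm and grips with 20 to 120 N. Pads are 22 mm wide; open, the fingers measure 114 mm over their backs; the gripper's body (76 mm by 85 mm) begins 54 mm behind the grasp point. The pads swing forward as they close: fully open they stand 13 mm farther back than shut.
Start: joints at [-1.238, 0.477, 0.022, 1.555, -0.011, 1.109, -0.083], TCP at [0.288, 0.61, 0.231] pointing down, gripper open.
Joint ranges: [-2.96, 2.96], [-0.34, 2.1], [-1.41, 1.46], [0.24, 2.44], [-1.37, 4.51], [0.17, 1.92], [-2.96, 2.96]. Speed limits (rad/s): [2.39, 2.39, 3.14, 3.14, 3.14, 3.14, 3.14].

### API

Orientations are given as a unit quaternion [w, x, y, z].
In Python, from station import bot gives the robot as it stands. The module is installed in compiled form; this text tells all that it offers.
- The arm moves only by the tool step_arm, never from a script. Its argument "plan" is a list of rows, each a list of 6 numbers: the shift along the tool's x, y, z in units of 40 mm (1.0 is 40 mm), then the turn, a rotation vector about the tool's x, y, z in units of 360 degrees (1.0 is 360 degrees). In form: [[dx, dy, dz, ax, ay, az], ...]. A call has 1 to 8 rows; each row shifts and turns the commanded pose from where the row before left it, along the tool's axes as they then stand; what a row does not reach is not made up. A row lasts 1/8 s, in which the tool goes at most 62.5 mm and 10.7 degrees, less where a joint would pass 70% of its speed; a pose out of reach is approached as far as the arm can. A call with a number of a shift or a turn outside -1 to 1 is refused whole. A call with a gripper value outside its range is refused whole. "fingers" is the closure, from -1 (fully open) to 1 (shut), set as the call begins (left out, the last holds). The fingers move at their own pace and stop on an object; "force" is the grip in N (left out, the last holds). Time passes only in rows, so rows that do not move let the fingers close. It gives the time, the measured TCP pose, the force and the opening at its end, in the units of the state.
- bot.get_obs(): the state, without advancing time (a new reading comes with each control period).
- bot.read_camera(name): name is "side" or "top"; returns (picture, depth): 480x640x3 uint8, red, green, blue; 480x640 float32, m along the optical axis (not along the pixel's ray), 0 where there is no reading.
- bot.camera_model(name): a dict with "mtx" (3x3 intrinsics, pixels), "k1" (the pictures are not rectified: a ray, as slopes to the right and down, at radius r is drawn at 1 + k1 r^2 times it, then the intrinsics apply), "origin" and "rotation" of the camera in the world. Camera axes: x right, y up, looking along -z (the intrinsics and any distortion apply to the point x, -y, -z); pixel columns grow to the right and rows downward; lengths in m; the calibration is good to about 2 mm. A picture is of the moment at which its call begins. camera_model takes no time and is no camera call.
- bot.hand_in(): hands the job in, once; it reports no verdict.
The state is a dict: "t": time; "q": joint angles; "joint_vel": joint speeds; "joint_torque": joint torques, N m; "eef_pos": TCP position; "tool_rot": TCP orientation; "contact_force": force on the tool from outside, world axes, zero at the start; "torque": the same for the moment, N m; "gripper_width": opening from 0.0 (shut) to 1.0 (fully open).
Only numpy, scipy, OpenCV 4.12 (cv2) and the standard library are available. Lean on these libraries where they do the work, as an engineer would, in place of code of your own. Each camera call takes 0.05 s, during which the arm holds its last target.

### The job

First slide the steel pot across the warming plate from the outline circle to the solid dark disc, centred on it, without lifting or tipping it. Then take the vial basket off its safety hook by pushing its bar back against the sprung keeper and lifting it out over the tip, and set it gently down, upright, inside the pot. Let go of everything, and leave the other things on the bench where they are.

Things in the scene. Friction and masses are not known exactly. Their poses are not given: they have to be found in the camera images.
- pot_base (a point): Stainless open pot, round, 124 mm across the rim, 114 mm across the base, 70 mm high, wall 4 mm, floor 5 mm thick, about 0.5 kg (varies), with one stub handle. This point is the centre of its underside (a pot standing on the warming plate has it at 30 mm height); z up, the handle points along -x.
- pot_handle (a point): Centre of the pot's straight black handle: a level bar 16 mm wide (along this frame's y), 14 mm thick, running from 58 to 130 mm from the pot's axis along the pot's -x; this point lies 98 mm from the axis and 60 mm above the pot's underside.
- heat_mark (a point): Centre of the solid dark disc (132 mm diameter, printed flat) on the warming plate: the heated place. Height 30 mm, the plate's top.
- standby_mark (a point): Centre of the other marked place, an outline circle (132 mm) on the same plate, 150 mm from the solid disc, where the pot stands at the start. Either may be the left or the right one.
- plate: Fixed two-place warming plate, white ceramic top, 200 mm (its x) by 310 mm (its y) by 30 mm high; origin at the centre of its underside. The two marks lie along its y, 75 mm either side of the centre.
- basket_grip (a point): Centre of the grey grip bar on top of the rigid vial basket (300 g, varies): bar 12 mm thick (along x), 68 mm long (along y), 22 mm high. Two uprights 6 mm thick at y = -31 and +31 mm carry it and, 62 mm below this point, the round cross bar by which the basket hangs. The basket's underside is 180 mm below this point; z up.
- basket_bar (a point): Centre of the basket's round cross bar (8 mm thick, along y, 62 mm long), 118 mm above the underside; at the start it lies in the hook, and the cup's rim hangs 68 mm below it, under the hook.
- basket_base (a point): Centre of the underside of the basket's cup, a round wire cup 72 mm across and 50 mm high, full of vials. Out of the hook, the bar needs its centre 36 to 46 mm above the hook's floor (higher, the cup meets the hook from below) to be drawn back over the tip, along the stand's -x, until the cup too is past the tip (bar 65 mm or more from the seat); then the basket is free to rise.
- stand: Fixed hook stand: base plate 10 mm high, 110 mm wide (y), from x = -60 to +110 mm; post of 18 mm at x = +94 mm, 160 mm high. Origin on the table straight below the hook's seat. Nothing of it rises above 190 mm.
- hook_seat (a point): Top of the hook's level floor where the bar lies, 160 mm above the table; axes as the stand: -x to the hook's upturned tip, +x to the post. The hook is 14 mm wide (y). The tip's inner face is at x = -12 mm; its lip reaches inward to x = +10 mm, 20 to 26 mm above the floor, so the bar cannot go straight up.
- hook_lip (a point): Inner end of that lip, centre of its edge: 10 mm from the seat towards the post, 23 mm above the hook's floor. The bar pushed towards the post (+x) presses the keeper back and passes the lip once its centre is 14 mm beyond the seat point (25 to 28 mm is comfortable).
- keeper (a joint): Sprung keeper of the hook, a steel flap 23 mm wide standing up across the hook's floor and leaning on the lip; hinged 16 mm below the floor at x = +35 mm from the seat. 0 = shut against the lip, grows (rad) as it is pressed towards the post, to 0.9; about 0.4 to 0.6 lets the bar out. The push at the bar is about 1 to 3 N; it springs shut by itself.
- tall_bottle: Loose amber bottle, 56 mm across, 200 mm tall, standing between the hook stand and the warming plate; origin at the centre of its underside.
- beaker: Loose glass beaker, 64 mm across, 85 mm tall, beside the hanging basket; origin at the centre of its underside.
- jar: Loose glass jar, 60 mm across, 90 mm tall, on the other side of the basket; origin at the centre of its underside.
- vial_rack: Loose grey vial rack, 60 by 100 mm, 40 mm high, in front of the hook stand; origin at the centre of its underside.
- dish: Loose glass dish, 88 mm across, 45 mm high, behind the warming plate; origin at the centre of its underside.
- reagent: Loose white bottle, 56 mm across, 110 mm tall, behind the warming plate; origin at the centre of its underside.
- spatula: Spatula lying on the table in front of the warming plate, 180 mm long, under 25 mm high.
Things that resemble listed ones, but are neither listed nor needed, are in the scene too. Leave any yellow look-alike of the part that bears pot_base alone.

How it is judged:
On the way, in this order (a step that is already met when the one before it is completed fails the run):
1. the pot stands on the solid disc, within 15 mm of its centre, with the basket still on the hook (horizontal distance between pot_base and heat_mark below 0.015 m and distance between basket_bar and hook_seat below 0.03 m), for 0.3 s.
2. the basket presses the keeper open (value of joint keeper above 0.3 rad and contact force between basket and keeper above 0.3 N), for 0.05 s.
3. the basket is off the hook (its bar over 60 mm from the seat) and the keeper has sprung shut (distance between basket_bar and hook_seat above 0.06 m and value of joint keeper below 0.1 rad), for 0.1 s.
At the end, for the whole second after the job is handed in: The pot stands flat on the plate within 15 mm of the solid disc's centre; the basket stands upright (within 0.12 rad) on the pot's floor inside it, at rest; the keeper is shut; nothing is held (horizontal distance between pot_base and heat_mark below 0.015 m and horizontal distance between basket_base and pot_base below 0.025 m and z of basket_base in the frame of pot_base between 0 and 0.01 m and angle between basket_base's own z axis and vertical below 0.12 rad and angle between pot_base's own z axis and vertical below 0.06 rad and height (world z) of pot_base below 0.034 m and value of joint keeper below 0.1 rad and linear speed of each of basket, pot below 0.02 m/s); the robot touches nothing.
It fails at once if the pot is lifted more than 10 mm off the plate or tipped by more than 0.2 rad (height (world z) of pot_base above 0.04 m or angle between pot_base's own z axis and vertical above 0.2 rad).
It fails at once if the basket is dropped or rammed into the pot (within 15 mm of the pot's floor faster than 0.45 m/s, as after a fall of 10 mm) (horizontal distance between basket_base and pot_base below 0.06 m and z of basket_base in the frame of pot_base below 0.02 m and linear speed of basket above 0.45 m/s).
It fails at once if a bystander is moved more than 30 mm (distance of any of tall_bottle, beaker, jar, vial_rack, dish, reagent, spatula from where it was at the start of the episode above 0.03 m).
It also fails if it takes over 69 s, if anything falls off the work surface, if the arm or the gripper's body presses on something with over 40 N, if the wrist force passes 120 N, or if a joint passes its speed limit or range.

## Working session

There is one attempt and no reset: what is moved stays moved. The work goes in short steps, Python scripts to look and compute and a tool call to move; the robot and the scene stay as the last step left them, time stands still between calls to the robot, and variables do not carry over. Pictures are saved under pics/ and viewed, and the job is handed in when it is done.

Besides the shell and the picture viewer there is one more tool, called after "Emit:" by a JSON object that holds its "op" and its "data". step_arm: Moves the arm, as the interface text tells. Shifts and turns lie within -1 to 1; 1 stands for 40 mm of shift or 360 degrees of turn. Its arguments: {"type":"object","properties":{"plan":{"type":"array"},"fingers":{"type":"number"},"force":{"type":"number"}},"required":["plan"]}

```bash
ls; mkdir -p pics
python3 - <<'E'
from station import bot
import cv2,numpy as np
print(bot.get_obs()); print(bot.pinch_z)
for n in ("side","top"):
    p,d=bot.read_camera(n); cv2.imwrite(f"pics/{n}0.png",p[...,::-1]); np.savez(f"{n}0.npz",p=p,d=d)
    print(n,bot.camera_model(n))
E
```

```text
pics
{'t': 0.0, 'q': array([-1.23807268,  0.47782294,  0.02232761,  1.55648413, -0.01150165,
        1.10932421, -0.08311291]), 'joint_vel': array([ 3.14464806e-04,  5.12001175e-04,  9.37453204e-04,  4.39891489e-04,
       -3.48855893e-05,  1.45330318e-03,  4.35891785e-04]), 'joint_torque': array([ 1.68119466e-03, -5.96469212e+01,  1.60849784e+00, -2.81171858e+01,
        1.25407198e-02,  9.78663156e-03,  2.36207529e-05]), 'eef_pos': array([0.28775607, 0.60990556, 0.23029639]), 'tool_rot': array([ 0.68990102,  0.15392136,  0.69010138, -0.15525744]), 'contact_force': array([ 0.19762737, -1.39952299, -0.77320855]), 'torque': array([ 0.04957291, -0.01046147, -0.0370939 ]), 'gripper_width': 0.9999540340406261}
0.0187
side {'mtx': array([[454.90591273,   0.        , 316.44783641],
       [  0.        , 454.90591273, 238.28760655],
       [  0.        ,   0.        ,   1.        ]]), 'k1': 0.019872105556690424, 'origin': array([ 0.3350388 , -0.63688934,  0.94566042]), 'rotation': array([ 0.92529538,  0.33638953, -0.05484792, -0.16631972])}
top {'mtx': array([[538.75307226,   0.        , 326.26580868],
       [  0.        , 538.75307226, 241.20030688],
       [  0.        ,   0.        ,   1.        ]]), 'k1': -0.025533544006848305, 'origin': array([0.31620303, 0.01459699, 1.23903876]), 'rotation': array([-0.69472242, -0.06510366,  0.07375741,  0.71251815])}
```

View pics/side0.png

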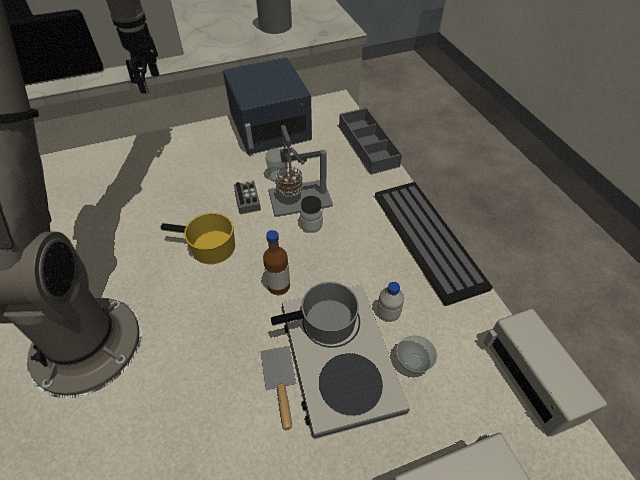

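View pics/top0.png

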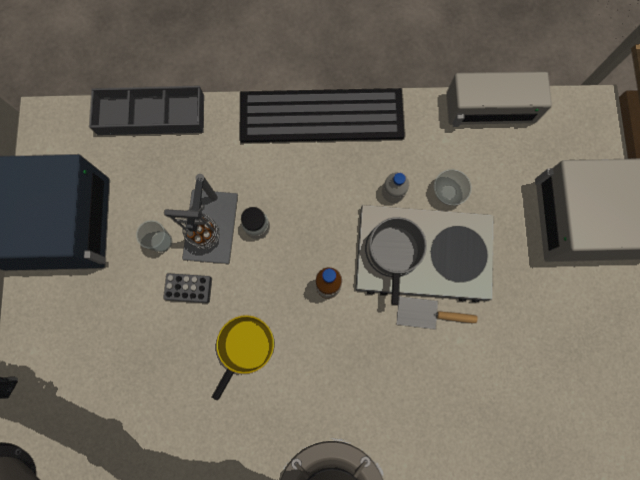

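```bash
cat > h.py <<'E'
import numpy as np,cv2
from scipy.spatial.transform import Rotation as R
from station import bot
def cam(n):
    c=bot.camera_model(n); w,x,y,z=c['rotation']; return c['mtx'],c['k1'],np.array(c['origin']),R.from_quat([x,y,z,w]).as_matrix()
def rays(n,uv):
    K,k,o,M=cam(n)
    u=cv2.undistortPoints(np.asarray(uv,np.float64).reshape(-1,1,2),K,np.array([k,0,0,0.])).reshape(-1,2)
    return o,np.c_[u[:,0],-u[:,1],-np.ones(len(u))]@M.T
def onz(n,uv,z):
    o,d=rays(n,uv); return o+d*((z-o[2])/d[:,2])[:,None]
def cloud(n,dep):
    v,u=np.mgrid[:480,:640]; o,d=rays(n,np.c_[u.ravel(),v.ravel()].astype(float))
    P=o+d*dep.ravel()[:,None]; P[dep.ravel()==0]=np.nan
    return P.reshape(480,640,3)
def proj(n,P):
    K,k,o,M=cam(n); q=(np.atleast_2d(P)-o)@M
    s=np.c_[q[:,0]/-q[:,2],-q[:,1]/-q[:,2]]; s=s*(1+k*(s**2).sum(1))[:,None]
    return s@K[:2,:2].T+K[:2,2]
E
python3 - <<'E'
from h import *
for n in("side","top"):
    f=np.load(n+"0.npz"); p,d=f['p'],f['d']; P=cloud(n,d); np.save(n+"P.npy",P)
    print(n,"table z",np.nanmedian(P[300:400,150:220,2]) if n=="side" else np.nanmedian(P[380:440,400:600,2]))
    # disc
    g=cv2.cvtColor(p,cv2.COLOR_RGB2GRAY)
    m=((g<75)&(abs(P[...,2]-.03)<.012)).astype(np.uint8)
    nn,l,s,c=cv2.connectedComponentsWithStats(m)
    for i in range(1,nn):
        if s[i,4]>300:
            uv=np.argwhere(l==i)[:,::-1]; q=onz(n,uv.astype(float),.03)[:,:2]
            (cx,cy),r=cv2.minEnclosingCircle(q.astype(np.float32))
            print(" dark",s[i],"mean",q.mean(0),"enc",cx,cy,r)
    # plate
    m=((abs(P[...,2]-.03)<.008)&(g>70)).astype(np.uint8)
    nn,l,s,c=cv2.connectedComponentsWithStats(m)
    for i in range(1,nn):
        if s[i,4]>2000:
            q=onz(n,np.argwhere(l==i)[:,::-1].astype(float),.03)[:,:2]
            print(" plate",s[i],cv2.minAreaRect(q.astype(np.float32)))
    # pot rim
    x,y,z=P[...,0],P[...,1],P[...,2]
    m=(abs(z-.1)<.006)&(x>.3)&(abs(y+.13)<.12)
    q=P[m][:,:2]; print(" rim",len(q),q.min(0),q.max(0))
E
```

```text
side table z 0.000983255484423351
 dark [343 111  56  44 581] mean [0.90793731 0.44601218] enc 0.9073703289031982 0.4372354745864868 0.1288369745016098
 dark [340 118  62  52 378] mean [0.8627098  0.35455594] enc 0.8863568902015686 0.41306272149086 0.14275135099887848
 dark [390 194 101 108 910] mean [ 0.8487022  -0.10047373] enc 0.8659102320671082 -0.024054285138845444 0.18845556676387787
 dark [103 304  18  47 328] mean [ 0.06957292 -0.00232369] enc 0.0666089802980423 0.0038837131578475237 0.06052849441766739
 dark [284 314  76  34 303] mean [ 0.4928625  -0.17177755] enc 0.5159217715263367 -0.15154747664928436 0.08612386137247086
 dark [490 341  66  94 536] mean [ 0.84489992 -0.43846126] enc 0.8463190197944641 -0.429221510887146 0.10193876177072525
 dark [ 49 349  65  32 314] mean [-0.00543737 -0.06403952] enc 0.0007305629551410675 -0.07600260525941849 0.06424780189990997
 dark [ 319  353   64   63 3072] mean [ 0.5201852  -0.30753309] enc 0.5204985737800598 -0.30495983362197876 0.06649008393287659
 plate [ 156    0  210   75 7990] ((0.7802894115447998, 1.2552884817123413), (0.64237
[... 1136 characters left out ...]
1866608
 dark [ 431  226   56   56 2417] mean [ 0.52066675 -0.30525162] enc 0.5211536884307861 -0.3049280047416687 0.06466712802648544
 dark [356 231  37  65 574] mean [ 0.49265812 -0.10870271] enc 0.5034363865852356 -0.1146063506603241 0.07514502853155136
 dark [164 275  47  28 563] mean [0.45074944 0.31055739] enc 0.45789825916290283 0.31194040179252625 0.05601394176483154
 dark [297 460  65  20 454] mean [0.0669497  0.00844509] enc 0.07061010599136353 0.003463074564933777 0.06800130009651184
 plate [ 356  205  137   96 5698] ((0.5271369218826294, -0.22945240139961243), (0.30631422996520996, 0.1983449012041092), 84.0704345703125)
 rim 635 [ 0.40236504 -0.21825262] [ 0.68086698 -0.01159506]
```

Run:
```python
from h import *
for n in("side","top"):
    f=np.load(n+"0.npz"); p=f['p']; P=np.load(n+"P.npy"); x,y,z=P[...,0],P[...,1],P[...,2]
    # handle: dark pixels near x .38-.50
    g=p.max(2)
    m=(g<60)&(z>.07)&(z<.115)&(x>.38)&(x<.5)&(y>-.22)&(y<-.1)
    uv=np.argwhere(m)[:,::-1].astype(float); q=onz(n,uv,.097)[:,:2]
    print(n,"handle",len(q),q.mean(0),cv2.minAreaRect(q.astype(np.float32)))
    m=(abs(z-.1)<.005)&(x>.47)&(x<.62)&(y>-.24)&(y<-.07)
    q=P[m]
    A=np.c_[2*q[:,:2],np.ones(len(q))]
    for _ in range(4):
        s=np.linalg.lstsq(A,(q[:,:2]**2).sum(1),rcond=None)[0]; r=np.sqrt(s[2]+s[0]**2+s[1]**2)
        e=abs(np.hypot(*(q[:,:2]-s[:2]).T)-r); k=e<.006; q=q[k];A=A[k]
    print(" rim",s[:2],r,len(q))
    # stand region
    c=[P[(x>.45)&(x<.75)&(y>.1)&(y<.42)&(abs(z-h)<.005)] for h in (.01,.157,.17,.185,.21)]
    for h,C in zip((.01,.157,.17,.185,.21),c): print(" z",h,len(C), C.min(0) if len(C) else '',C.max(0) if len(C) else '')
    a,b,e,d=(150,130,250,270) if n=="top" else (220,110,350,240)
    cv2.imwrite(f"pics/{n}_stand.png",cv2.resize(p[b:d,a:e,::-1],None,fx=4,fy=4,interpolation=cv2.INTER_CUBIC))
```

```text
side handle 407 [ 0.45314861 -0.16242325] ((0.45098310708999634, -0.16480407118797302), (0.10958049446344376, 0.09650904685258865), 89.99668884277344)
 rim [ 0.53166905 -0.15859835] 0.05948054880040303 399
 z 0.01 1141 [0.4519855  0.10288906 0.00504631] [0.73790414 0.38465343 0.01495187]
 z 0.157 211 [0.5583335  0.2392346  0.15222939] [0.68127239 0.27800418 0.16198377]
 z 0.17 53 [0.55926979 0.23895002 0.16515497] [0.60283817 0.3043675  0.17494118]
 z 0.185 70 [0.55999715 0.23855641 0.18011481] [0.59339932 0.30572105 0.18981533]
 z 0.21 5 [0.57298511 0.2396793  0.20569406] [0.57665796 0.2446495  0.21475027]
top handle 262 [ 0.44388328 -0.14414713] ((0.4505016505718231, -0.15007862448692322), (0.09479299187660217, 0.0921526625752449), 88.57176208496094)
 rim [ 0.53137216 -0.15656362] 0.05954505344390514 368
 z 0.01 2471 [0.45077311 0.1002623  0.00500212] [0.74853424 0.41990564 0.01499214]
 z 0.157 266 [0.55894062 0.24126429 0.15261526] [0.68182956 0.30520311 0.16199883]
 z 0.17 104 [0.55857119 0.24210558 0.16519626] [0.67465312 0.30636274 0.17476296]
 z 0.185 80 [0.55966283 0.24260723 0.1808681 ] [0.58068522 0.30664534 0.18962962]
 z 0.21 4 [0.57288416 0.2425013  0.20729784] [0.57739076 0.24377847 0.21254632]
```

View pics/side_stand.png

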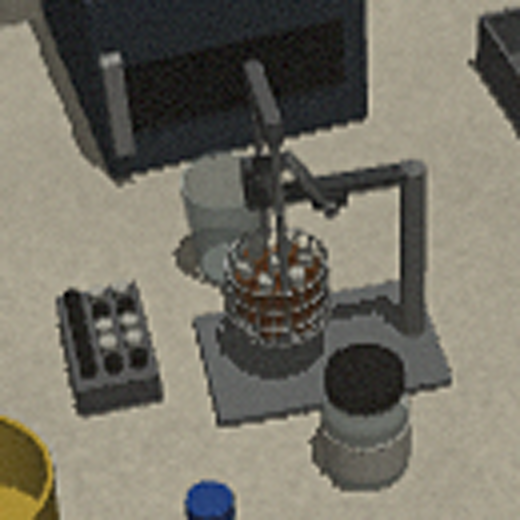

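View pics/top_stand.png

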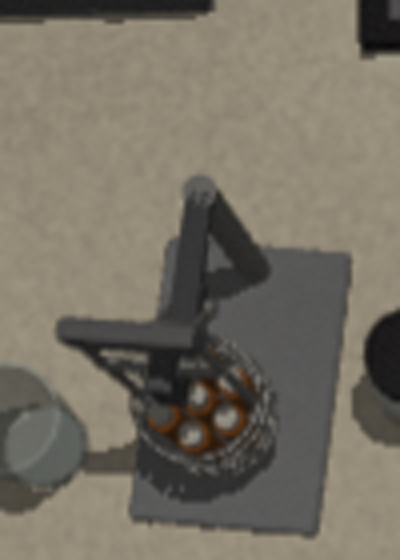

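Run:
```python
from h import *
np.set_printoptions(precision=4,suppress=True)
print("post top (z .16)",onz("top",[[200.2,177.5]],.16))
for n in("side","top"):
    f=np.load(n+"0.npz"); p=f['p']; P=np.load(n+"P.npy"); x,y,z=P[...,0],P[...,1],P[...,2]
    reg=(x>.45)&(x<.75)&(y>.15)&(y<.42)
    m=reg&(z>.222)&(z<.25)
    uv=np.argwhere(m)[:,::-1].astype(float); q=onz(n,uv,.237)[:,:2]
    print(n,"grip",len(q),"z",np.nanpercentile(z[m],[5,50,95]),cv2.minAreaRect(q.astype(np.float32)), q.mean(0), "pix",uv.min(0),uv.max(0))
    # base plate
    g=p.max(2); m=(g<105)&(g>55)&reg&(abs(z-.01)<.006)
    nn,l,s,c=cv2.connectedComponentsWithStats(m.astype(np.uint8))
    for i in range(1,nn):
        if s[i,4]>150:
            q=onz(n,np.argwhere(l==i)[:,::-1].astype(float),.01)[:,:2]; print(" base",s[i],cv2.minAreaRect(q.astype(np.float32)))
    m=reg&(z>.148)&(z<.19)&(x>.585)
    q=P[m]; print(" arm",len(q)); 
    for a in np.arange(.56,.69,.015):
        k=reg&(z>.14)&(z<.19)&(x>a)&(x<a+.015)
        if k.sum(): print("  ",round(a,3),k.sum(),"y",np.percentile(y[k],[5,50,95]),"z",np.percentile(z[k],[5,50,95]))
```

```text
post top (z .16) [[0.6732 0.2584 0.16  ]]
side grip 115 z [0.2246 0.2354 0.2383] ((0.575171709060669, 0.2650468945503235), (0.0825902447104454, 0.014417188242077827), 84.7008285522461) [0.5752 0.2638] pix [281. 125.] [290. 145.]
 base [301 185  32  23 281] ((0.6467150449752808, 0.2481364756822586), (0.09552638977766037, 0.07809022068977356), 84.23725128173828)
 base [269 188  33  29 432] ((0.5618280172348022, 0.2650785446166992), (0.11361382901668549, 0.08557633310556412), 82.39701080322266)
 arm 265
   0.56 103 y [0.2398 0.2634 0.2772] z [0.1508 0.1699 0.1875]
   0.575 65 y [0.2394 0.2673 0.3036] z [0.1445 0.1739 0.1869]
   0.59 60 y [0.2539 0.2613 0.2752] z [0.1534 0.1636 0.1826]
   0.605 57 y [0.2518 0.2581 0.2725] z [0.1436 0.1558 0.1621]
   0.62 39 y [0.2548 0.2593 0.2692] z [0.1465 0.1589 0.161 ]
   0.635 33 y [0.2538 0.2591 0.2688] z [0.1518 0.1591 0.1617]
   0.65 34 y [0.2512 0.2555 0.266 ] z [0.1508 0.1594 0.1621]
   0.665 50 y [0.248  0.2526 0.263 ] z [0.141  0.1572 0.1619]
   0.68 5 y [0.2529 0.2543 0.2556] z [0.1444 0.1535 0.159 ]
top grip 270 z [0.2252 0.236  0.2396] ((0.575565755367279, 0.2747577726840973), (0.070057213306427, 0.015424850396811962), 84.6768569946289) [0.5759 0.2747] pix [164. 209.] [200. 218.]
 base [ 182  192   56   72 1678] ((0.60366290807724, 0.26654666662216187), (0.11022863537073135, 0.17001816630363464), 83.23238372802734)
 arm 329
   0.56 125 y [0.2423 0.2665 0.2787] z [0.1549 0.1747 0.1886]
   0.575 102 y [0.2524 0.2888 0.3063] z [0.1561 0.1676 0.1869]
   0.59 23 y [0.2565 0.2635 0.2784] z [0.1585 0.1661 0.1734]
   0.605 83 y [0.2545 0.2645 0.2777] z [0.1462 0.1588 0.1625]
   0.62 58 y [0.2578 0.2637 0.2709] z [0.1527 0.1599 0.1638]
   0.635 51 y [0.2565 0.2628 0.2703] z [0.1559 0.1605 0.1635]
   0.65 58 y [0.2547 0.2601 0.2686] z [0.1521 0.1605 0.1643]
   0.665 66 y [0.2513 0.2584 0.2671] z [0.146  0.1598 0.1631]
   0.68 4 y [0.2576 0.2604 0.2627] z [0.1574 0.1586 0.1609]
```

Run:
```python
from h import *
np.set_printoptions(precision=4,suppress=True)
p=np.load("top0.npz")['p']; cv2.imwrite("pics/top_pot.png",cv2.resize(p[200:340,345:505,::-1],None,fx=5,fy=5,interpolation=cv2.INTER_CUBIC))
p=np.load("side0.npz")['p']; cv2.imwrite("pics/side_pot.png",cv2.resize(p[265:385,260:400,::-1],None,fx=5,fy=5,interpolation=cv2.INTER_CUBIC))
o=bot.get_obs(); w,x,y,z=o['tool_rot']; print(R.from_quat([x,y,z,w]).as_matrix())
for c in [(.5325,-.157),(.5357,-.156)]:
    for n in("top","side"): print(n,proj(n,[[*c,.1]]), "heat", proj(n,[[.5205,-.3053,.1]]))
```

```text
[[-0.0006  0.4267  0.9044]
 [-0.0016  0.9044 -0.4267]
 [-1.     -0.0017  0.0001]]
top [[398.0199 244.263 ]] heat [[466.7204 248.0696]]
side [[329.7705 304.9069]] heat [[351.5962 368.1736]]
top [[397.4807 242.819 ]] heat [[466.7204 248.0696]]
side [[330.9845 304.0849]] heat [[351.5962 368.1736]]
```

View pics/top_pot.png

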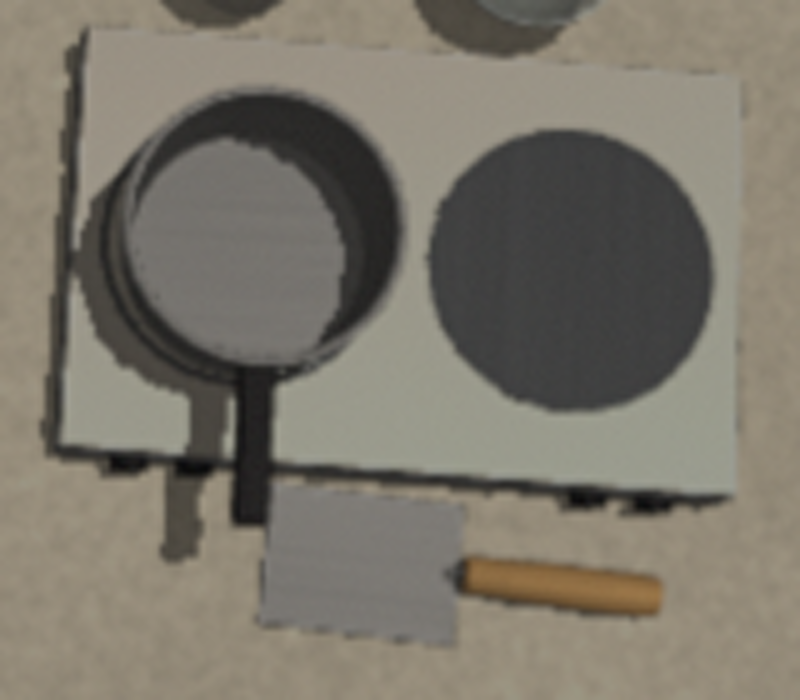

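View pics/side_pot.png

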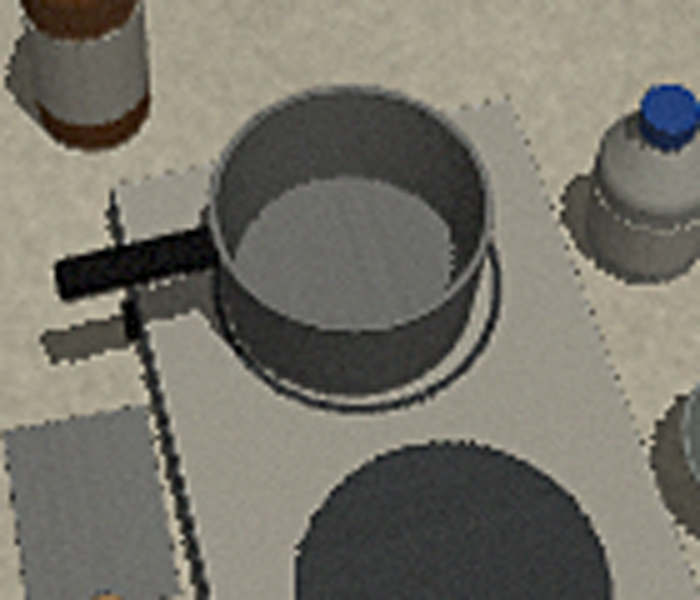

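Run:
```python
from h import *
np.set_printoptions(precision=4,suppress=True)
t=lambda u,v,s:[345+(u+.5)/5-.5,200+(v+.5)/5-.5] if s=="t" else [260+(u+.5)/5-.5,265+(v+.5)/5-.5]
print("rim top",onz("top",[t(264.5,87,'t'),t(264.5,375,'t'),t(124,230,'t'),t(405,230,'t')],.1))
print("rim side",onz("side",[t(352,86,'s'),t(352,331,'s'),t(210,205,'s'),t(494,205,'s')],.1))
print("handle top",onz("top",[t(249,524,'t'),t(255,372,'t')],.097))
print("handle side",onz("side",[t(60,265,'s'),t(210,236,'s')],.097))
```

```text
rim top [[ 0.593  -0.159   0.1   ]
 [ 0.4667 -0.1525  0.1   ]
 [ 0.5311 -0.0951  0.1   ]
 [ 0.5281 -0.2165  0.1   ]]
rim side [[ 0.5548 -0.1012  0.1   ]
 [ 0.5104 -0.215   0.1   ]
 [ 0.475  -0.1373  0.1   ]
 [ 0.5896 -0.1802  0.1   ]]
handle top [[ 0.4037 -0.143   0.097 ]
 [ 0.4685 -0.1489  0.097 ]]
handle side [[ 0.4063 -0.1411  0.097 ]
 [ 0.4705 -0.1501  0.097 ]]
```

Emit:
{"op": "step_arm", "data": {"plan": [[-1, 0, 0, -0.0257, 0, 0], [-1, 0, 0, -0.0257, 0, 0], [-1, 0, 0, 0, 0, 0], [0, -0.8, 0.75, 0, 0, 0], [0, -0.8, 0.75, 0, 0, 0], [0, -0.8, 0.75, 0, 0, 0], [0, -0.8, 0.75, 0, 0, 0], [0, -0.8, 0.75, 0, 0, 0]], "fingers": -1, "force": 40}}

```text
t: 1.1
eef_pos: [0.4187, 0.4325, 0.3509]
tool_rot: [0.706, 0.041, 0.706, -0.042]
contact_force: [0.7, 0.3, -0.7]
gripper_width: 1.0
```

Emit:
{"op": "step_arm", "data": {"plan": [[0, -0.8, 0.75, 0, 0, 0], [0, -0.8, 0.75, 0, 0, 0], [0, -0.8, 0.75, 0, 0, 0], [0, -0.8, 0.75, 0, 0, 0], [0, 0, 0, 0, 0, 0]]}}

```text
t: 1.72
eef_pos: [0.5246, 0.2882, 0.351]
tool_rot: [0.706, 0.044, 0.705, -0.045]
contact_force: [-0.7, 0.5, -0.5]
gripper_width: 1.003
```

```bash
cat >> h.py <<'E'
def go(tgt,yaw=None):
    o=bot.get_obs(); w,x,y,z=o['tool_rot']; M=R.from_quat([x,y,z,w]).as_matrix()
    d=M.T@(np.array(tgt)-o['eef_pos']); t=np.zeros(3)
    if yaw is not None:
        a=np.radians(yaw); Y=np.array([np.cos(a),np.sin(a),0]); X=np.array([0,0,-1.]); T=np.c_[X,Y,np.cross(X,Y)]
        t=R.from_matrix(M.T@T).as_rotvec()/(2*np.pi)
    print("t",round(o['t'],2),"pos",o['eef_pos'].round(4),"units",(d/.04).round(3),"turn",t.round(4),"q",o['q'].round(2),"F",o['contact_force'].round(1),"w",round(o['gripper_width'],3))
E
python3 -c "
from h import *
go([.4337,-.1454,.2],83.2)"
```

```text
t 1.73 pos [0.5246 0.2882 0.351 ] units [  3.797 -11.031  -0.903] turn [-0.0011  0.0001  0.0003] q [-0.71  0.26  0.13  1.6  -0.03  1.29  0.87] F [-0.7  0.5 -0.5] w 1.003
```

Emit:
{"op": "step_arm", "data": {"plan": [[0, -1, -0.08, 0, 0, 0], [0, -1, -0.08, 0, 0, 0], [0, -1, -0.08, 0, 0, 0], [0, -1, -0.08, 0, 0, 0], [0, -1, -0.08, 0, 0, 0], [0, -1, -0.08, 0, 0, 0], [0, -1, -0.08, 0, 0, 0], [0, -1, -0.08, 0, 0, 0]]}}

```text
t: 2.72
eef_pos: [0.4586, -0.0223, 0.3511]
tool_rot: [0.706, 0.041, 0.706, -0.041]
contact_force: [0.4, -0.2, 0.4]
gripper_width: 1.002
```

Emit:
{"op": "step_arm", "data": {"plan": [[0, -1, -0.08, 0, 0, 0], [0, -1, -0.08, 0, 0, 0], [0, -1, -0.08, 0, 0, 0], [0, 0, 0, 0, 0, 0], [0, 0, 0, 0, 0, 0]]}}

```text
t: 3.35
eef_pos: [0.4358, -0.1388, 0.3511]
tool_rot: [0.706, 0.041, 0.706, -0.041]
contact_force: [0.0, -0.5, 0.2]
gripper_width: 1.0
```

```bash
python3 -c "
from h import *
go([.4337,-.1454,.0715],83.2)"
```

```text
t 3.35 pos [ 0.4358 -0.1388  0.3511] units [ 6.991 -0.175 -0.03 ] turn [ 0.0004 -0.     -0.0001] q [-0.28 -0.02  0.45  1.91  0.01  1.25  1.62] F [ 0.  -0.5  0.2] w 1.0
```

Emit:
{"op": "step_arm", "data": {"plan": [[1, -0.17, -0.03, 0, 0, 0], [1, 0, 0, 0, 0, 0], [1, 0, 0, 0, 0, 0], [1, 0, 0, 0, 0, 0], [1, 0, 0, 0, 0, 0], [1, 0, 0, 0, 0, 0], [0.5, 0, 0, 0, 0, 0], [0, 0, 0, 0, 0, 0]]}}

```text
t: 4.35
eef_pos: [0.4328, -0.1449, 0.0899]
tool_rot: [0.705, 0.041, 0.707, -0.041]
contact_force: [0.1, -0.2, 0.2]
gripper_width: 0.999
```

Run:
```python
from h import *
go([.4337,-.1454,.0715],83.2)
p,d=bot.read_camera("side"); cv2.imwrite("pics/s1.png",cv2.resize(p[220:420,220:460,::-1],None,fx=3,fy=3))
```

```text
t 4.35 pos [ 0.4328 -0.1449  0.0899] units [ 0.46  -0.009  0.025] turn [ 0.0005 -0.0006 -0.0001] q [-0.16  0.35  0.42  2.21 -0.24  0.63  1.88] F [ 0.1 -0.2  0.2] w 0.999
```

View pics/s1.png

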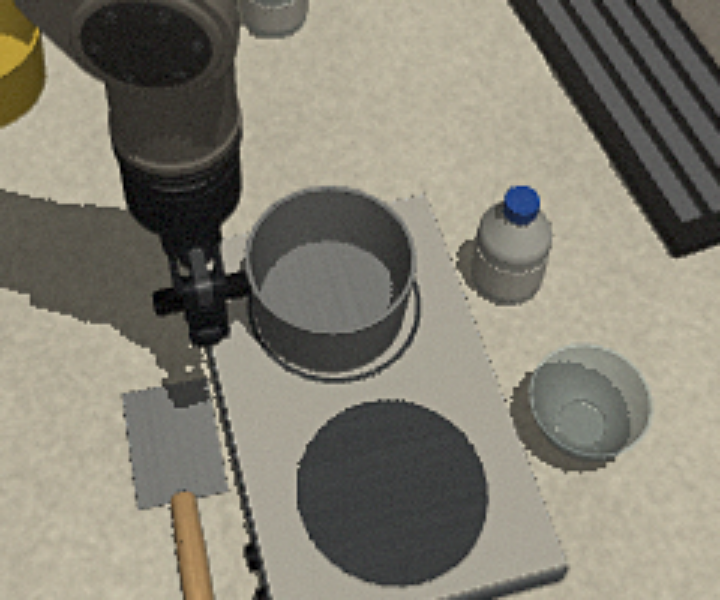

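Emit:
{"op": "step_arm", "data": {"plan": [[0.46, 0, 0.02, 0, 0, 0], [0, 0, 0, 0, 0, 0]]}}

```text
t: 4.65
eef_pos: [0.4346, -0.1461, 0.0732]
tool_rot: [0.706, 0.041, 0.706, -0.041]
contact_force: [-0.3, -0.9, 1.0]
gripper_width: 0.998
```

Emit:
{"op": "step_arm", "data": {"plan": [[0, 0, 0, 0, 0, 0], [0, 0, 0, 0, 0, 0], [0, 0, 0, 0, 0, 0], [0, 0, 0, 0, 0, 0], [0, 0, 0, 0, 0, 0], [0, 0, 0, 0, 0, 0]], "fingers": 1, "force": 40}}

```text
t: 5.4
eef_pos: [0.4347, -0.1466, 0.0733]
tool_rot: [0.706, 0.042, 0.706, -0.041]
contact_force: [-1.8, 1.3, 5.0]
gripper_width: 0.176
```

Run:
```python
from h import *
go([.4337,-.1454,.0715],83.2)
p,d=bot.read_camera("top"); cv2.imwrite("pics/t2.png",cv2.resize(p[180:360,300:540,::-1],None,fx=3,fy=3))
```

```text
t 5.4 pos [ 0.4347 -0.1466  0.0733] units [ 0.044  0.026 -0.027] turn [ 0.0002  0.0001 -0.0001] q [-0.14  0.39  0.4   2.21 -0.27  0.59  1.91] F [-1.8  1.3  5. ] w 0.176
```

View pics/t2.png

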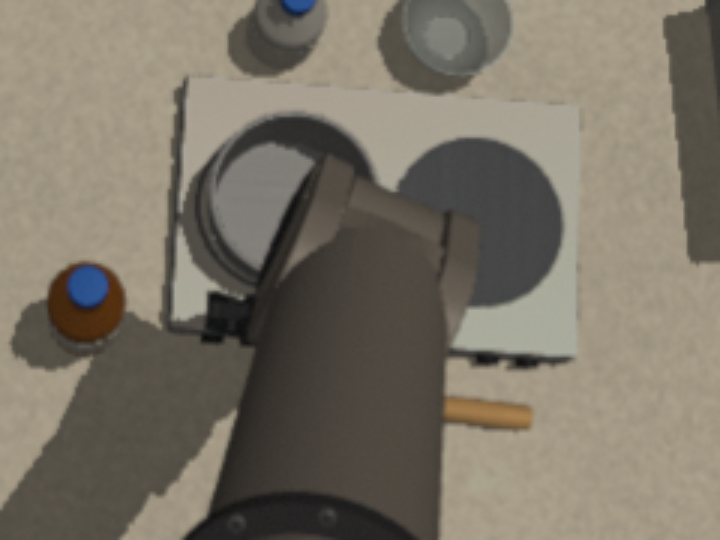

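Emit:
{"op": "step_arm", "data": {"plan": [[0, -0.1, 0, 0, 0, 0], [0, -0.25, 0.013, 0, 0, 0], [0, -0.25, 0.013, 0, 0, 0], [0, -0.25, 0.013, 0, 0, 0], [0, -0.25, 0.013, 0, 0, 0], [0, -0.25, 0.013, 0, 0, 0], [0, -0.25, 0.013, 0, 0, 0], [0, -0.25, 0.013, 0, 0, 0]]}}

```text
t: 6.45
eef_pos: [0.4302, -0.2184, 0.0731]
tool_rot: [0.706, 0.041, 0.706, -0.039]
contact_force: [0.6, 7.4, 5.2]
gripper_width: 0.177
```

Emit:
{"op": "step_arm", "data": {"plan": [[0, -0.25, 0.013, 0, 0, 0], [0, -0.25, 0.013, 0, 0, 0], [0, -0.25, 0.013, 0, 0, 0], [0, -0.25, 0.013, 0, 0, 0], [0, -0.25, 0.013, 0, 0, 0], [0, -0.25, 0.013, 0, 0, 0], [0, -0.25, 0.013, 0, 0, 0], [0, 0, 0, 0, 0, 0]]}}

```text
t: 7.45
eef_pos: [0.4257, -0.2899, 0.0732]
tool_rot: [0.706, 0.042, 0.706, -0.041]
contact_force: [2.6, 4.1, 4.2]
gripper_width: 0.18
```

Run:
```python
from h import *
go([.4347-.0103,-.1466-.1483,.0733],83.2)
p,d=bot.read_camera("side"); cv2.imwrite("pics/s3.png",cv2.resize(p[270:470,250:450,::-1],None,fx=3,fy=3,interpolation=cv2.INTER_CUBIC))
```

```text
t 7.45 pos [ 0.4257 -0.2899  0.0732] units [-0.003 -0.127 -0.017] turn [ 0.0003  0.0001 -0.0002] q [ 0.16  0.46  0.4   2.09 -0.29  0.65  2.21] F [2.6 4.1 4.2] w 0.18
```

View pics/s3.png

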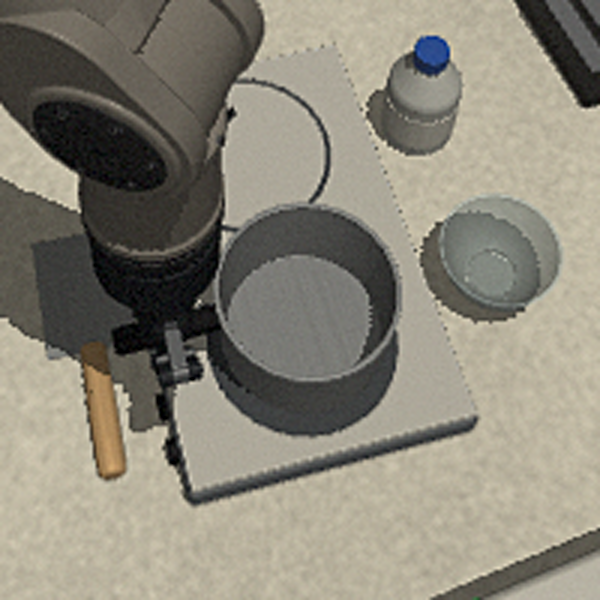

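Emit:
{"op": "step_arm", "data": {"plan": [[0, -0.13, -0.017, 0, 0, 0], [0, 0, 0, 0, 0, 0], [0, 0, 0, 0, 0, 0]]}}

```text
t: 7.88
eef_pos: [0.4243, -0.2944, 0.0731]
tool_rot: [0.706, 0.041, 0.706, -0.04]
contact_force: [2.0, 6.1, 5.2]
gripper_width: 0.179
```

Emit:
{"op": "step_arm", "data": {"plan": [[0, 0, 0, 0, 0, 0], [0, 0, 0, 0, 0, 0], [0, 0, 0, 0, 0, 0], [0, 0, 0, 0, 0, 0], [0, 0, 0, 0, 0, 0]], "fingers": -1}}

```text
t: 8.5
eef_pos: [0.4233, -0.2958, 0.0728]
tool_rot: [0.706, 0.042, 0.706, -0.042]
contact_force: [0.5, 0.1, 0.0]
gripper_width: 1.004
```

Emit:
{"op": "step_arm", "data": {"plan": [[-0.3, 0, 0, 0, 0, 0], [-0.8, 0, 0, 0, 0, 0], [-1, 0, 0, 0, 0, 0], [-1, 0, 0, 0, 0, 0], [-1, 0, 0, 0, 0, 0], [-1, 0, 0, 0, 0, 0], [-1, 0, 0, 0, 0, 0], [-1, 0, 0, 0, 0, 0]]}}

```text
t: 9.5
eef_pos: [0.4228, -0.2958, 0.3591]
tool_rot: [0.706, 0.042, 0.706, -0.042]
contact_force: [-0.2, -0.1, 0.2]
gripper_width: 1.005
```

Run:
```python
from h import *
go([.577,.275,.4],-6.8)
p,d=bot.read_camera("side"); cv2.imwrite("pics/s4.png",cv2.resize(p[290:410,290:450,::-1],None,fx=5,fy=5,interpolation=cv2.INTER_CUBIC))
p,d=bot.read_camera("top"); cv2.imwrite("pics/t4.png",cv2.resize(p[180:320,345:505,::-1],None,fx=4,fy=4,interpolation=cv2.INTER_CUBIC))
```

```text
t 9.5 pos [ 0.4228 -0.2958  0.3591] units [-1.022 14.625  2.144] turn [ 2.5e-01  1.0e-04 -1.0e-04] q [ 0.02  0.1   0.52  1.79 -0.05  1.27  2.01] F [-0.2 -0.1  0.2] w 1.005
```

View pics/s4.png

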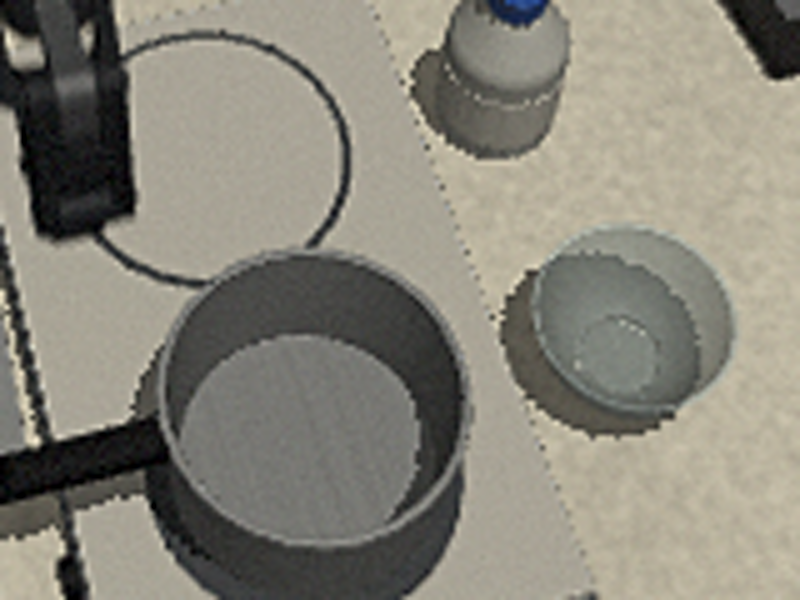

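View pics/t4.png

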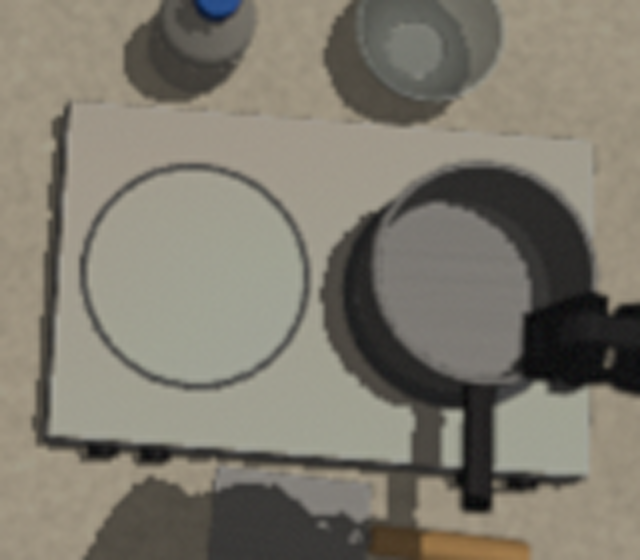

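Run:
```python
from h import *
np.set_printoptions(precision=4,suppress=True)
s=lambda u,v:[290+(u+.5)/5-.5,290+(v+.5)/5-.5]
t=lambda u,v:[345+(u+.5)/4-.5,180+(v+.5)/4-.5]
a=onz("side",[s(314,247),s(314,547),s(160,393),s(470,393)],.1);print(a,(a[0]+a[1])/2,(a[2]+a[3])/2)
a=onz("top",[t(483,161),t(483,390),t(372,278),t(595,278)],.1);print(a,(a[0]+a[1])/2,(a[2]+a[3])/2)
a=onz("top",[t(195,163),t(195,389),t(81,275),t(310,275)],.03);print("standby",a,(a[0]+a[1])/2,(a[2]+a[3])/2)
```

```text
[[ 0.5465 -0.2483  0.1   ]
 [ 0.4983 -0.3613  0.1   ]
 [ 0.4656 -0.285   0.1   ]
 [ 0.5789 -0.327   0.1   ]] [ 0.5224 -0.3048  0.1   ] [ 0.5223 -0.306   0.1   ]
[[ 0.5831 -0.3072  0.1   ]
 [ 0.4575 -0.2976  0.1   ]
 [ 0.5197 -0.242   0.1   ]
 [ 0.5168 -0.3631  0.1   ]] [ 0.5203 -0.3024  0.1   ] [ 0.5182 -0.3026  0.1   ]
standby [[ 0.6022 -0.1597  0.03  ]
 [ 0.471  -0.1531  0.03  ]
 [ 0.5381 -0.0912  0.03  ]
 [ 0.5349 -0.2223  0.03  ]] [ 0.5366 -0.1564  0.03  ] [ 0.5365 -0.1568  0.03  ]
```

Emit:
{"op": "step_arm", "data": {"plan": [[-0.1, 0.97, 0.14, 0, 0, 0], [-0.1, 0.97, 0.14, 0, 0, 0], [-0.1, 0.97, 0.14, 0, 0, 0], [-0.1, 0.97, 0.14, 0, 0, 0], [0, 0.97, 0.14, 0, 0, 0], [0, 0.97, 0.14, 0, 0, 0], [0, 0.97, 0.14, 0, 0, 0], [0, 0.97, 0.14, 0, 0, 0]]}}

```text
t: 10.6
eef_pos: [0.5041, 0.0082, 0.3729]
tool_rot: [0.706, 0.042, 0.706, -0.042]
contact_force: [0.2, 0.1, 0.2]
gripper_width: 0.995
```

Emit:
{"op": "step_arm", "data": {"plan": [[0, 0.97, 0.14, 0, 0, 0], [0, 0.97, 0.14, 0, 0, 0], [0, 0.97, 0.14, 0, 0, 0], [0, 0.97, 0.14, 0, 0, 0], [0, 0.97, 0.14, 0, 0, 0], [0, 0.97, 0.14, 0, 0, 0], [0, 0.97, 0.14, 0, 0, 0], [0, 0, 0, 0.025, 0, 0]]}}

```text
t: 11.6
eef_pos: [0.5742, 0.2761, 0.3718]
tool_rot: [0.7, 0.096, 0.701, -0.096]
contact_force: [-0.4, -1.2, -0.5]
gripper_width: 1.001
```

Emit:
{"op": "step_arm", "data": {"plan": [[0, 0, 0, 0.028, 0, 0], [0, 0, 0, 0.028, 0, 0], [0, 0, 0, 0.028, 0, 0], [0, 0, 0, 0.028, 0, 0], [0, 0, 0, 0.028, 0, 0], [0, 0, 0, 0.028, 0, 0], [0, 0, 0, 0.028, 0, 0], [0, 0, 0, 0.028, 0, 0]]}}

```text
t: 12.6
eef_pos: [0.5749, 0.2719, 0.3728]
tool_rot: [-0.47, -0.528, -0.47, 0.529]
contact_force: [-0.7, 0.6, -0.8]
gripper_width: 1.001
```

Run:
```python
from h import *
go([.577,.275,.208],-6)
```

```text
t 12.6 pos [0.5749 0.2719 0.3728] units [ 4.119  0.044 -0.085] turn [-0.0021  0.0001  0.0001] q [-0.8   0.33  0.35  1.48 -0.11  1.35 -0.56] F [-0.7  0.6 -0.8] w 1.001
```

Emit:
{"op": "step_arm", "data": {"plan": [[1, 0.04, -0.08, -0.002, 0, 0], [1, 0, 0, 0, 0, 0], [1, 0, 0, 0, 0, 0], [0.6, 0, 0, 0, 0, 0], [0.3, 0, 0, 0, 0, 0], [0.2, 0, 0, 0, 0, 0], [0, 0, 0, 0, 0, 0], [0, 0, 0, 0, 0, 0]]}}

```text
t: 13.6
eef_pos: [0.5777, 0.2756, 0.2099]
tool_rot: [0.475, 0.525, 0.475, -0.524]
contact_force: [-0.7, -1.1, 1.0]
gripper_width: 1.0
```

Run:
```python
from h import *
go([.577,.275,.208],-6)
p,d=bot.read_camera("side"); cv2.imwrite("pics/s5.png",cv2.resize(p[90:240,200:360,::-1],None,fx=4,fy=4,interpolation=cv2.INTER_CUBIC))
p,d=bot.read_camera("top"); cv2.imwrite("pics/t5.png",cv2.resize(p[140:280,130:290,::-1],None,fx=4,fy=4,interpolation=cv2.INTER_CUBIC))
```

```text
t 13.6 pos [0.5777 0.2756 0.2099] units [ 0.048 -0.017  0.016] turn [ 0.0009 -0.0002 -0.0002] q [-0.77  0.45  0.31  1.68 -0.16  1.03 -0.51] F [-0.7 -1.1  1. ] w 1.0
```

View pics/s5.png

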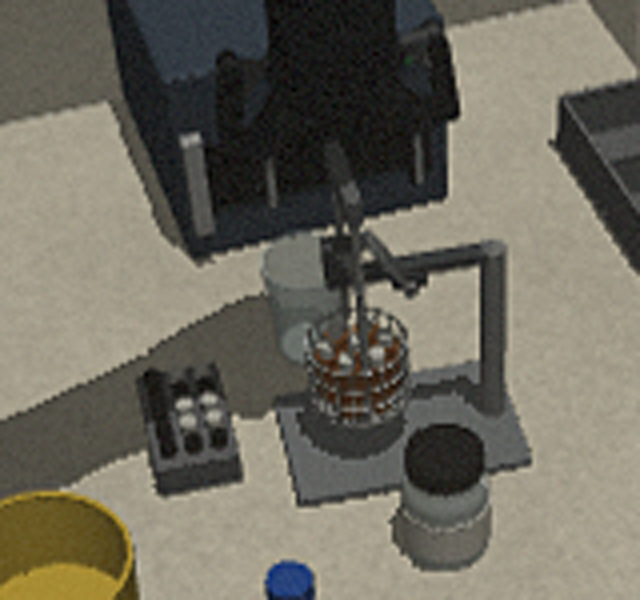

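View pics/t5.png

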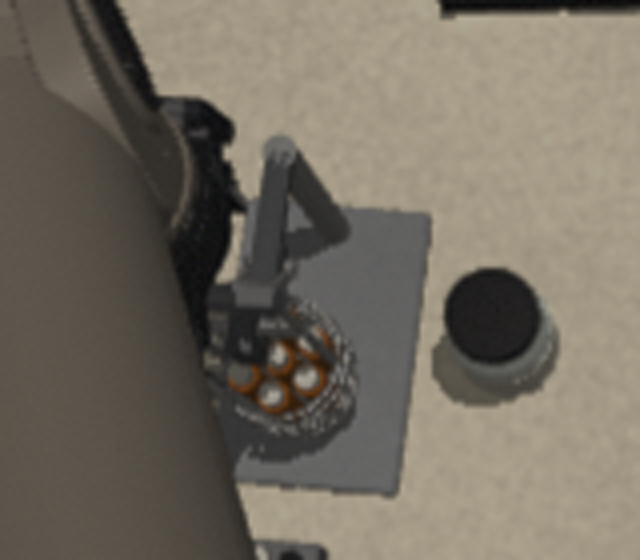

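Fingers straddle the grip bar (side crop about (343,180)). Closing.

Emit:
{"op": "step_arm", "data": {"plan": [[0.05, 0, 0, 0, 0, 0], [0, 0, 0, 0, 0, 0], [0, 0, 0, 0, 0, 0], [0, 0, 0, 0, 0, 0], [0, 0, 0, 0, 0, 0], [0, 0, 0, 0, 0, 0], [0, 0, 0, 0, 0, 0]], "fingers": 1, "force": 60}}

```text
t: 14.58
eef_pos: [0.5773, 0.2754, 0.207]
tool_rot: [0.475, 0.524, 0.475, -0.524]
contact_force: [0.4, 0.2, 1.0]
gripper_width: 0.131
```

Run:
```python
from h import *
go([.577,.275,.208],-6.8)
p,d=bot.read_camera("side"); cv2.imwrite("pics/s6.png",cv2.resize(p[100:220,230:350,::-1],None,fx=5,fy=5,interpolation=cv2.INTER_CUBIC))
```

```text
t 14.57 pos [0.5773 0.2754 0.207 ] units [-0.024 -0.007  0.01 ] turn [ 0.0031 -0.     -0.    ] q [-0.77  0.45  0.31  1.69 -0.16  1.03 -0.51] F [0.4 0.2 1. ] w 0.131
```

View pics/s6.png

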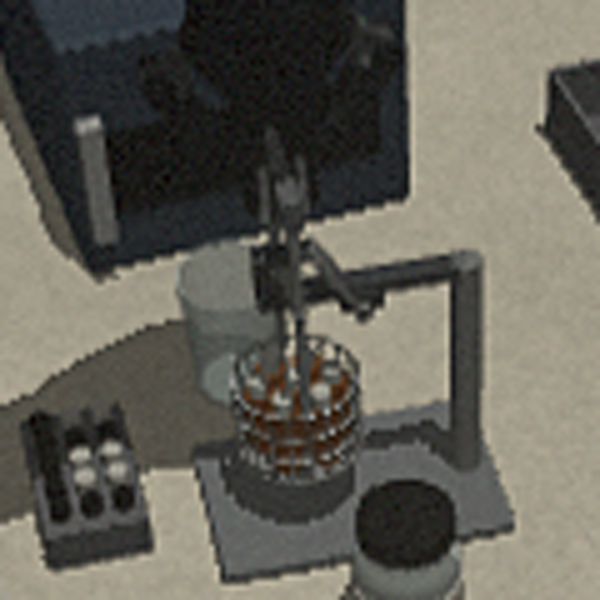

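Emit:
{"op": "step_arm", "data": {"plan": [[-0.08, 0, 0, 0, 0, 0], [0, 0.15, 0, 0, 0, 0], [0, 0.15, 0, 0, 0, 0], [0, 0.15, 0, 0, 0, 0], [0, 0.15, 0, 0, 0, 0], [0, 0.1, 0, 0, 0, 0], [0, 0, 0, 0, 0, 0], [0, 0, 0, 0, 0, 0]]}}

```text
t: 15.62
eef_pos: [0.6047, 0.2726, 0.2098]
tool_rot: [-0.475, -0.524, -0.475, 0.524]
contact_force: [-1.5, -0.0, -4.2]
gripper_width: 0.132
```

Run:
```python
from h import *
go([.5773+.0275*.993,.2754-.0275*.118,.21],-6.8)
p,d=bot.read_camera("side"); cv2.imwrite("pics/s7.png",cv2.resize(p[100:220,230:350,::-1],None,fx=5,fy=5,interpolation=cv2.INTER_CUBIC))
P=cloud("top",bot.read_camera("top")[1]) if 0 else np.load("topP.npy"); x,y,z=P[...,0],P[...,1],P[...,2]
Q=np.load("sideP.npy")
for nm,px in (("beaker",(150,236)),("jar",(254,220)),("bottle",(329,278))): print(nm,P[px[1]-3:px[1]+4:3,px[0]-6:px[0]+7:6].reshape(-1,3).round(3).tolist())
for nm,px in (("beakertop",(278,157)),("jartop",(311,204))): print(nm,onz("side",[px],.085),onz("side",[px],.09))
```

```text
t 15.62 pos [0.6047 0.2726 0.2098] units [-0.005 -0.002  0.012] turn [0.0032 0.     0.0001] q [-0.74  0.49  0.32  1.62 -0.17  1.06 -0.48] F [-1.5 -0.  -4.2] w 0.132
beaker [[0.583, 0.409, 0.045], [0.587, 0.401, 0.026], [0.592, 0.395, 0.003], [0.576, 0.408, 0.047], [0.582, 0.405, 0.015], [0.585, 0.395, 0.002], [0.568, 0.408, 0.048], [0.575, 0.405, 0.013], [0.577, 0.394, 0.004]]
jar [[0.604, 0.168, 0.088], [0.603, 0.155, 0.089], [0.602, 0.141, 0.091], [0.596, 0.167, 0.093], [0.595, 0.154, 0.093], [0.596, 0.141, 0.09], [0.589, 0.167, 0.092], [0.589, 0.154, 0.091], [0.589, 0.141, 0.089]]
bottle [[0.456, 0.007, 0.202], [0.456, -0.004, 0.201], [0.456, -0.016, 0.196], [0.451, 0.007, 0.198], [0.45, -0.004, 0.201], [0.45, -0.016, 0.198], [0.451, 0.007, 0.15], [0.444, -0.004, 0.2], [0.451, -0.017, 0.146]]
beakertop [[0.57579528 0.36792726 0.085     ]] [[0.57439661 0.36208978 0.09      ]]
jartop [[0.60137058 0.1559098  0.085     ]] [[0.59982333 0.15130403 0.09      ]]
```

View pics/s7.png

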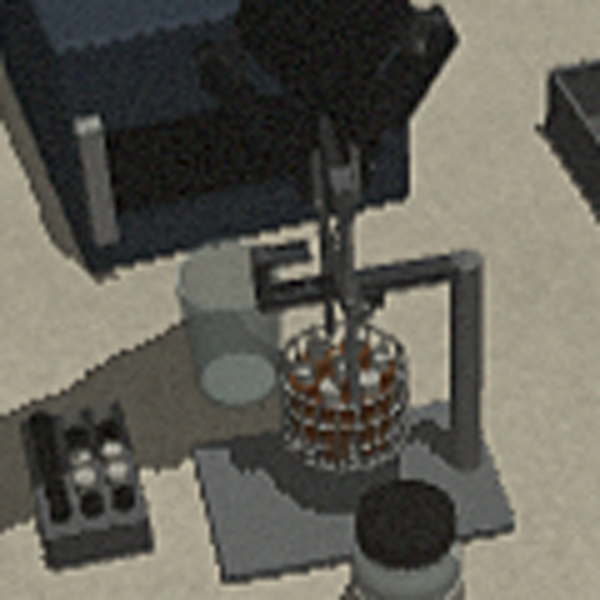

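Emit:
{"op": "step_arm", "data": {"plan": [[-0.2, 0, 0, 0, 0, 0], [-0.2, 0, 0, 0, 0, 0], [-0.2, 0, 0, 0, 0, 0], [-0.2, 0, 0, 0, 0, 0], [-0.05, 0, 0, 0, 0, 0], [0, 0, 0, 0, 0, 0], [0, 0, 0, 0, 0, 0]]}}

```text
t: 16.55
eef_pos: [0.6049, 0.2725, 0.2438]
tool_rot: [-0.475, -0.524, -0.475, 0.524]
contact_force: [-0.7, 0.5, -2.3]
gripper_width: 0.13
```

Run:
```python
from h import *
go([.6047-.095*.993,.2726+.095*.118,.244],-6)
p,d=bot.read_camera("side"); cv2.imwrite("pics/s8.png",cv2.resize(p[100:220,230:350,::-1],None,fx=5,fy=5,interpolation=cv2.INTER_CUBIC))
```

```text
t 16.55 pos [0.6049 0.2725 0.2438] units [-0.005 -2.38  -0.048] turn [0.0009 0.0001 0.0001] q [-0.75  0.46  0.32  1.59 -0.16  1.12 -0.48] F [-0.7  0.5 -2.3] w 0.13
```

View pics/s8.png

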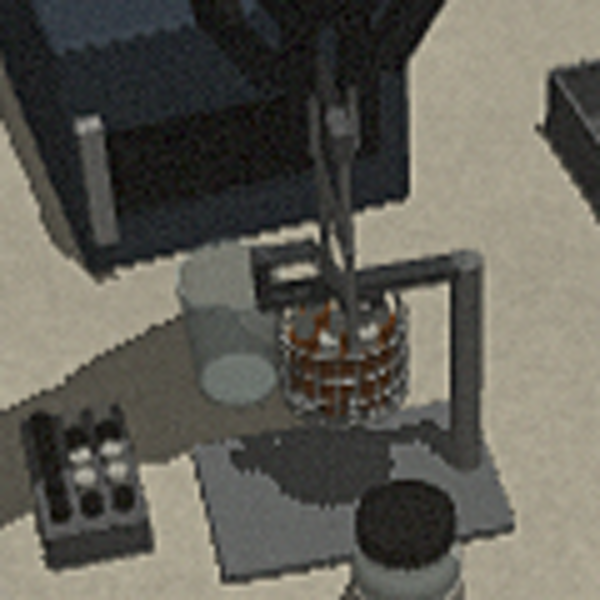

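Emit:
{"op": "step_arm", "data": {"plan": [[0, -0.2, 0, 0, 0, 0], [0, -0.35, -0.008, 0, 0, 0], [0, -0.35, -0.008, 0, 0, 0], [0, -0.35, -0.008, 0, 0, 0], [0, -0.35, -0.008, 0, 0, 0], [0, -0.35, -0.008, 0, 0, 0], [0, -0.35, -0.008, 0, 0, 0], [0, -0.1, 0, 0, 0, 0]]}}

```text
t: 17.6
eef_pos: [0.5086, 0.2844, 0.2442]
tool_rot: [-0.475, -0.524, -0.475, 0.524]
contact_force: [0.2, 0.4, -2.9]
gripper_width: 0.127
```

Run:
```python
from h import *
go([.6047-.095*.993,.2726+.095*.118,.244],-6)
p,d=bot.read_camera("side"); cv2.imwrite("pics/s9.png",cv2.resize(p[90:240,200:360,::-1],None,fx=4,fy=4,interpolation=cv2.INTER_CUBIC))
```

```text
t 17.6 pos [0.5086 0.2844 0.2442] units [0.004 0.046 0.011] turn [ 0.0011 -0.      0.0001] q [-0.86  0.32  0.31  1.79 -0.11  1.05 -0.61] F [ 0.2  0.4 -2.9] w 0.127
```

View pics/s9.png

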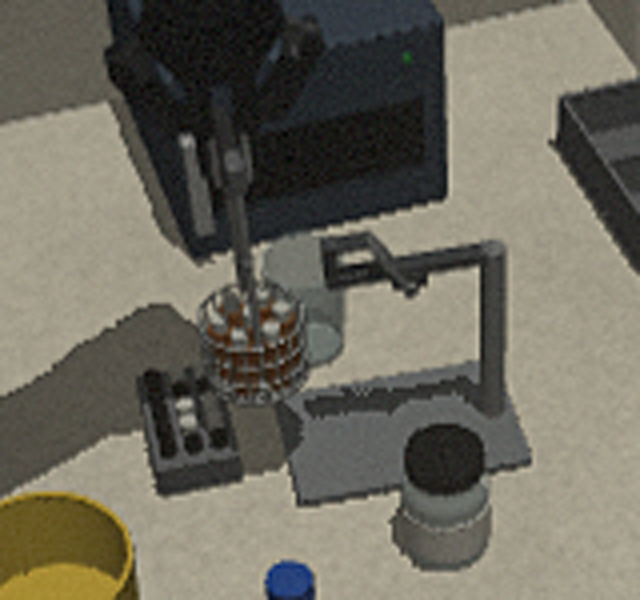

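Emit:
{"op": "step_arm", "data": {"plan": [[-0.2, -0.1, 0, 0, 0, 0], [-0.4, 0, 0, 0, 0, 0], [-0.7, 0, 0, 0, 0, 0], [-0.8, 0, 0, 0, 0, 0], [-0.8, 0, 0, 0, 0, 0], [-0.8, 0, 0, 0, 0, 0], [-0.6, 0, 0, 0, 0, 0], [-0.4, 0.12, 0.2, 0, 0, 0]]}}

```text
t: 18.65
eef_pos: [0.5101, 0.2763, 0.4344]
tool_rot: [0.475, 0.525, 0.475, -0.523]
contact_force: [0.6, 0.4, -2.2]
gripper_width: 0.13
```

Emit:
{"op": "step_arm", "data": {"plan": [[0, 0.12, 0.5, 0, 0, 0], [0, 0.12, 0.8, 0, 0, 0], [0, 0.12, 0.9, 0, 0, 0], [0, 0.12, 0.9, 0, 0, 0], [0, 0.12, 0.9, 0, 0, 0], [0, 0.12, 0.9, 0, 0, 0], [0, 0.12, 0.9, 0, 0, 0], [0, 0.12, 0.9, 0, 0, 0]]}}

```text
t: 19.65
eef_pos: [0.5204, 0.0022, 0.431]
tool_rot: [-0.474, -0.524, -0.474, 0.525]
contact_force: [1.9, 0.1, -2.8]
gripper_width: 0.131
```

Emit:
{"op": "step_arm", "data": {"plan": [[0, 0.12, 0.9, 0, 0, 0], [0, 0.12, 0.9, 0, 0, 0], [0, 0.12, 0.9, 0, 0, 0], [0, 0.12, 0.9, 0, 0, 0], [0, 0.12, 0.9, 0, 0, 0], [0, 0.1, 0.8, 0, 0, 0], [0, 0.05, 0.6, 0, 0, 0], [0, 0.05, 0.4, 0, 0, 0]]}}

```text
t: 20.65
eef_pos: [0.5266, -0.251, 0.4312]
tool_rot: [-0.473, -0.524, -0.474, 0.525]
contact_force: [0.6, 0.3, -3.1]
gripper_width: 0.134
```

Run:
```python
from h import *
go([.521,-.304,.33],-6)
```

```text
t 20.65 pos [ 0.5266 -0.251   0.4312] units [2.531e+00 1.000e-03 1.331e+00] turn [0.0004 0.     0.0003] q [-0.23  0.23  0.72  1.52 -0.15  1.44  0.39] F [ 0.6  0.3 -3.1] w 0.134
```

Emit:
{"op": "step_arm", "data": {"plan": [[0.2, 0, 0.4, 0, 0, 0], [0.5, 0, 0.5, 0, 0, 0], [0.6, 0, 0.33, 0, 0, 0], [0.6, 0, 0.1, 0, 0, 0], [0.4, 0, 0, 0, 0, 0], [0.2, 0, 0, 0, 0, 0], [0, 0, 0, 0, 0, 0], [0, 0, 0, 0, 0, 0]]}}

```text
t: 21.65
eef_pos: [0.5236, -0.3014, 0.333]
tool_rot: [0.475, 0.524, 0.474, -0.524]
contact_force: [0.1, -0.1, -1.9]
gripper_width: 0.13
```

Run:
```python
from h import *
go([.521,-.304,.33],-6)
p,d=bot.read_camera("side"); np.savez("s10.npz",p=p,d=d); cv2.imwrite("pics/s10.png",cv2.resize(p[250:420,260:430,::-1],None,fx=3.5,fy=3.5,interpolation=cv2.INTER_CUBIC))
p,d=bot.read_camera("top"); cv2.imwrite("pics/t10.png",cv2.resize(p[180:320,345:505,::-1],None,fx=4,fy=4,interpolation=cv2.INTER_CUBIC))
```

```text
t 21.65 pos [ 0.5236 -0.3014  0.333 ] units [ 0.074 -0.058  0.07 ] turn [ 0.001   0.     -0.0002] q [-0.12  0.33  0.72  1.64 -0.23  1.25  0.54] F [ 0.1 -0.1 -1.9] w 0.13
```

View pics/s10.png

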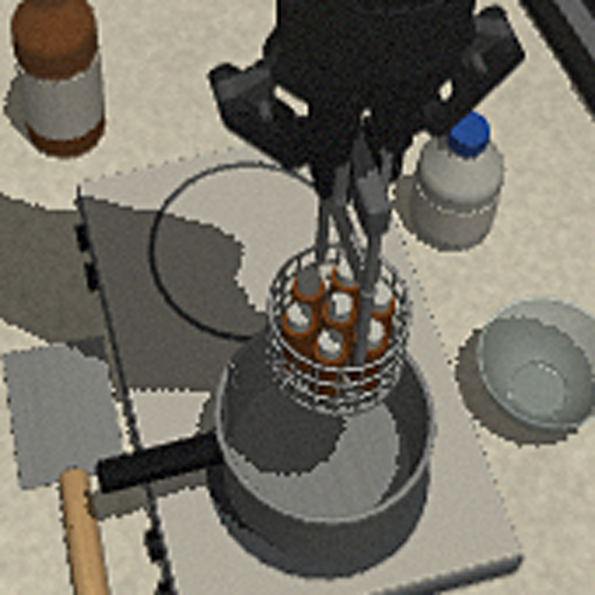

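View pics/t10.png

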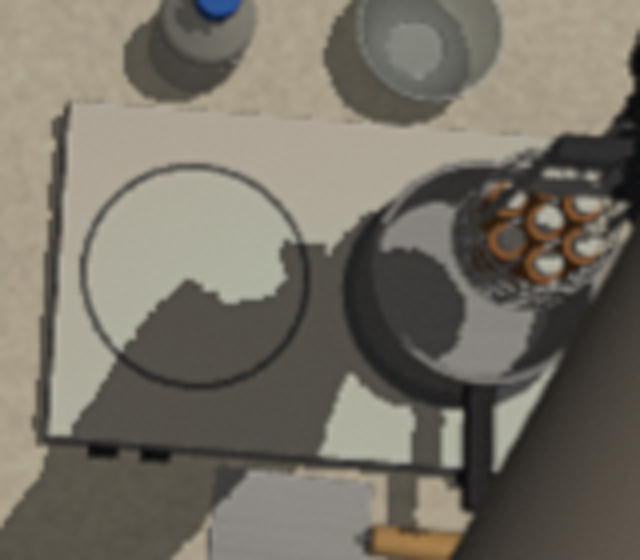

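Run:
```python
from h import *
a=np.linspace(0,2*np.pi,60)
c=np.array([.5236,-.3014])
img=cv2.imread("pics/s10.png"); im2=cv2.imread("pics/t10.png")
for z in(.172,.222):
    C=np.c_[c[0]+.036*np.cos(a),c[1]+.036*np.sin(a),0*a+z]
    u=((proj("side",C)-[260,250]+.5)*3.5-.5).astype(int); cv2.polylines(img,[u],True,(0,255,0),1)
    u=((proj("top",C)-[345,180]+.5)*4-.5).astype(int); cv2.polylines(im2,[u],True,(0,255,0),1)
C=np.c_[.521+.062*np.cos(a),-.304+.062*np.sin(a),0*a+.1]
u=((proj("side",C)-[260,250]+.5)*3.5-.5).astype(int); cv2.polylines(img,[u],True,(0,0,255),1)
u=((proj("top",C)-[345,180]+.5)*4-.5).astype(int); cv2.polylines(im2,[u],True,(0,0,255),1)
cv2.imwrite("pics/s10b.png",img[200:]);cv2.imwrite("pics/t10b.png",im2[100:450])
```

```text
(no output)
```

View pics/s10b.png

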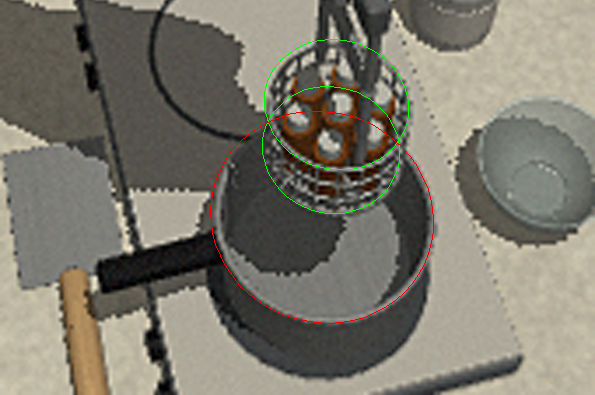

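View pics/t10b.png

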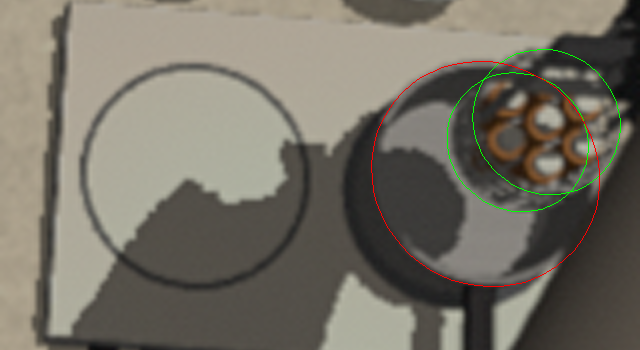

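Emit:
{"op": "step_arm", "data": {"plan": [[0.3, -0.06, 0.06, 0, 0, 0], [0.5, 0, 0, 0, 0, 0], [0.5, 0, 0, 0, 0, 0], [0.5, 0, 0, 0, 0, 0], [0.5, 0, 0, 0, 0, 0], [0.3, 0, 0, 0, 0, 0], [0.2, 0, 0, 0, 0, 0], [0, 0, 0, 0, 0, 0]]}}

```text
t: 22.75
eef_pos: [0.5204, -0.3035, 0.2198]
tool_rot: [-0.474, -0.524, -0.475, 0.524]
contact_force: [-0.5, -0.5, -3.4]
gripper_width: 0.13
```

Run:
```python
from h import *
go([.521,-.304,.196],-6)
```

```text
t 22.75 pos [ 0.5204 -0.3035  0.2198] units [0.596 0.018 0.011] turn [ 0.0009 -0.      0.0001] q [-0.08  0.43  0.67  1.78 -0.31  1.04  0.61] F [-0.5 -0.5 -3.4] w 0.13
```

Emit:
{"op": "step_arm", "data": {"plan": [[0.15, 0, 0, 0, 0, 0], [0.15, 0, 0, 0, 0, 0], [0.1, 0, 0, 0, 0, 0], [0.05, 0, 0, 0, 0, 0], [0.05, 0, 0, 0, 0, 0], [0, 0, 0, 0, 0, 0]]}}

```text
t: 23.5
eef_pos: [0.5204, -0.3035, 0.2]
tool_rot: [-0.475, -0.524, -0.475, 0.524]
contact_force: [0.5, -0.1, -2.5]
gripper_width: 0.13
```

Emit:
{"op": "step_arm", "data": {"plan": [[0.03, 0, 0, 0, 0, 0], [0.03, 0, 0, 0, 0, 0], [0, 0, 0, 0, 0, 0]]}}

```text
t: 23.88
eef_pos: [0.5204, -0.3035, 0.1976]
tool_rot: [-0.475, -0.524, -0.475, 0.524]
contact_force: [0.9, 0.4, -2.5]
gripper_width: 0.13
```

Emit:
{"op": "step_arm", "data": {"plan": [[0.03, 0, 0, 0, 0, 0], [0.03, 0, 0, 0, 0, 0], [0, 0, 0, 0, 0, 0]]}}

```text
t: 24.25
eef_pos: [0.5209, -0.3044, 0.1966]
tool_rot: [0.475, 0.525, 0.474, -0.524]
contact_force: [-0.5, 0.1, 6.5]
gripper_width: 0.127
```

Run:
```python
from h import *
go([.521,-.304,.196],-6)
```

```text
t 24.25 pos [ 0.5209 -0.3044  0.1966] units [ 0.016  0.    -0.01 ] turn [ 0.0008  0.0001 -0.0003] q [-0.06  0.46  0.66  1.8  -0.33  0.99  0.63] F [-0.5  0.1  6.5] w 0.127
```

Emit:
{"op": "step_arm", "data": {"plan": [[0, 0, 0, 0, 0, 0], [0, 0, 0, 0, 0, 0], [0, 0, 0, 0, 0, 0], [0, 0, 0, 0, 0, 0], [0, 0, 0, 0, 0, 0], [0, 0, 0, 0, 0, 0]], "fingers": -1}}

```text
t: 25.0
eef_pos: [0.5205, -0.3035, 0.1953]
tool_rot: [-0.475, -0.524, -0.475, 0.524]
contact_force: [-0.2, -0.0, -0.1]
gripper_width: 0.996
```

Emit:
{"op": "step_arm", "data": {"plan": [[-0.2, 0, 0, 0, 0, 0], [-0.5, 0, 0, 0, 0, 0], [-0.8, 0, 0, 0, 0, 0], [-1, 0, 0, 0, 0, 0], [-1, 0, 0, 0, 0, 0], [-1, 0, 0, 0, 0, 0], [-1, 0, 0, 0, 0, 0], [0, 0, 0, 0, 0, 0]]}}

```text
t: 26.0
eef_pos: [0.5213, -0.3049, 0.4192]
tool_rot: [0.477, 0.525, 0.472, -0.523]
contact_force: [-0.3, -0.2, -0.0]
gripper_width: 1.004
```

Run:
```python
from h import *
go([.521,-.304,.33],-6)
a=np.linspace(0,2*np.pi,60); c=[.521,-.304]
for n in("side","top"):
    p,d=bot.read_camera(n); im=p[...,::-1].copy()
    cv2.imwrite(f"pics/{n}_end.png",im)
    b=im[260:430,260:430] if n=="side" else im[180:320,345:505]
    cv2.imwrite(f"pics/{n}_endz.png",cv2.resize(b,None,fx=4,fy=4,interpolation=cv2.INTER_CUBIC)[:600])
    P=cloud(n,d); m=(P[...,2]>.2)&(P[...,2]<.235)&(abs(P[...,0]-.52)<.06)&(abs(P[...,1]+.304)<.06)
    if m.sum(): q=onz(n,np.argwhere(m)[:,::-1].astype(float),.225); print(n,m.sum(),q.mean(0),np.percentile(P[m][:,2],[50,95]))
```

```text
t 26.0 pos [ 0.5213 -0.3049  0.4192] units [ 2.231 -0.023 -0.025] turn [ 0.0008  0.0003 -0.001 ] q [-0.14  0.28  0.74  1.51 -0.19  1.42  0.51] F [-0.3 -0.2 -0. ] w 1.004
side 332 [ 0.51887169 -0.31206517  0.225     ] [0.22549044 0.22798639]
top 277 [ 0.51928838 -0.30227153  0.225     ] [0.22524055 0.22926095]
```

View pics/side_end.png

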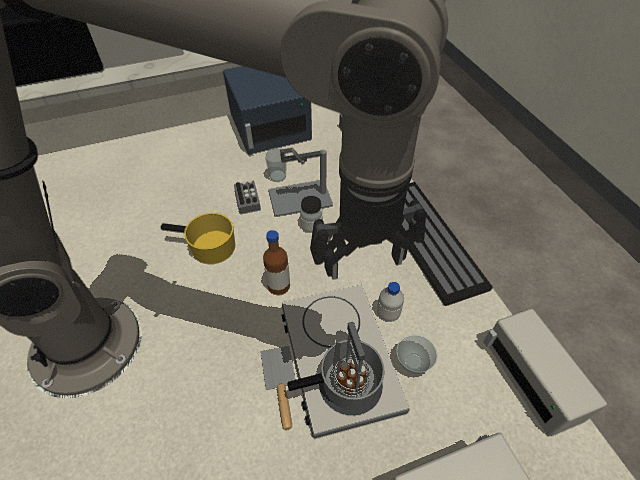

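View pics/side_endz.png

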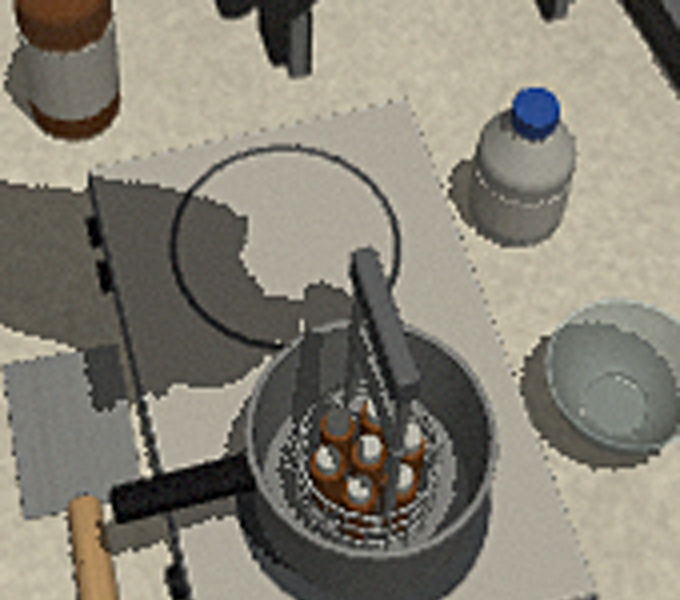

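View pics/top_endz.png

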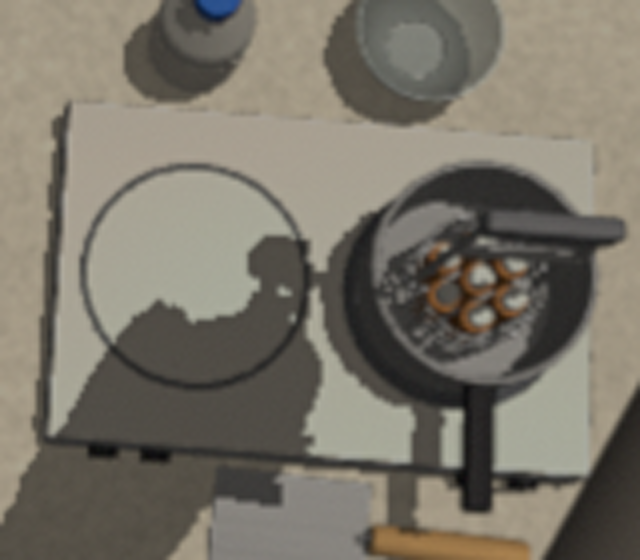

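```bash
python3 -c "
from station import bot
print(bot.hand_in())"
```

```text
the job is handed in; nothing more can be done
None
```

The pot is on the solid disc with the vial basket standing upright in it. The job is handed in at about 26 s of the 69 s allowed. `hand_in` gives no verdict, so the checks below are my own.

**What I did:**
- **Pot:** I gripped the handle and slid the pot about 148 mm onto the solid disc without lifting it.
- **Basket:** I gripped the basket's bar and pushed it about 27 mm against the keeper. I then raised it to about 41 mm above the hook floor, drew it back over the tip and lifted it clear. I lowered it slowly into the pot until the force showed contact, then let go and backed away.

**Last checks:**
- **Pot position:** after the slide, the two cameras put the pot's centre about 1–4 mm from the disc's centre. In the final top picture it is unchanged.
- **Basket height:** the top of the grip bar is at 0.225 m, against 0.226 m expected for a basket standing on the pot's floor. It looks upright in both pictures.
- **Basket centring:** the top view puts the grip bar 2–3 mm from the pot's axis. The side view gave about 8 mm, but it also counts the bar's side face. Both are inside the 25 mm limit.
- **Keeper:** it looked shut in the pictures. I could not read its angle.
- **Bystanders:** they looked unmoved in the final pictures, and the yellow pot was not touched. I checked these by eye only.
- **Gripper:** open, about 0.2 m above the basket's grip bar, with no contact force.

No check failed. The only disagreement was those few millimetres between the two cameras.

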